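# Screw the lid back on the flux pot

### The job

Pick up the black screw lid from the bench and set it on the neck of the flux pot. Turn it backwards (anticlockwise seen from above) until its lugs drop into the thread, then screw it down clockwise until it sits fully home and snug, without forcing the pot's plastic thread, and let go. Leave the meter, the screwdriver and the solder reel where they are.

Things in the scene. Friction and masses are not known exactly. Their poses are not given: they have to be found in the camera images.
- jar: the flux pot, fixed: grey plastic, 68 mm across, in a black collar (80 mm across) on a square steel plate 120 x 120 x 14 mm. Origin: centre of the plate's underside, z up along the pot's axis. The open neck is 46 mm across outside, top at 100 mm, with coarse thread ribs 58 mm across and three upright stops from 72 to 97 mm height. The pot's yaw tells nothing of where the ribs start: that varies and is not measured
- rim (a point): centre of the flat top edge of the pot's neck, 100 mm above the bench, z up. How deep the lid's origin lies below it tells the state: 3 mm, lugs on top of the stops; 6 to 12 mm, lugs riding on the ribs (clockwise from above ends at a stop within 75 degrees); 15 to 17 mm, lugs dropped through the gaps into the thread; 20 mm, fully home, the lid's inside on the rim
- ribs (a point): point on the neck's axis at 90 mm height, amid the three equal ribs. Anticlockwise the lid climbs 1 mm per 12 degrees until, at most 105 degrees from where it was set down, all lugs fall 11 mm through the gaps (22 degrees of play, then a stop). Clockwise from there 40 to 60 degrees bring it down on the rim; 25 more and it tightens within 5 degrees: 0.2 to 0.4 N m is snug. Set on the gaps it falls in at once
- lid: black plastic screw lid, about 0.1 kg, skirt down on the bench. Origin: centre of the skirt's lower edge; z up, x along the bar grip. 68 mm across outside, 62 mm inside, flat top 23 mm above the origin (20 mm deep inside). Three lugs 7 mm wide, 4 mm high stand inward at the skirt's lower edge, 120 degrees apart, one under +x; they leave a 49 mm hole for the neck
- grip (a point): middle of the lid's bar grip, 34 mm above the lid's origin; the bar is 46 mm long (x), 14 mm wide (y) and 22 mm high, standing on the lid's flat top
- meter: orange hand meter, 90 x 160 x 43 mm, lying on the bench; origin: centre of its underside; a bystander
- driver: screwdriver 170 mm long lying on the bench; origin: middle of its underside; a bystander
- reel: small reel of solder, 56 mm across, 36 mm high, standing flat on the bench; origin: centre of its underside; a bystander
Not all that is in view belongs to the job. Of the things like the jar, leave any that is red or yellow; of the rest the larger one is meant.

How it is judged:
On the way:
1. the lid's lugs have dropped into the thread: lid centred on the neck and level, its lower edge more than 13.5 mm below the rim (z of lid in the frame of rim below -0.0135 m and horizontal distance between lid and rim below 0.005 m and angle between lid's own z axis and vertical below 0.08 rad), for 0.1 s.
At the end, for the whole second after the job is handed in: The lid is on the neck, released and at rest: its lower edge 18.8 mm or more below the rim (fully home is 20 mm), its centre within 4 mm of the neck's axis, tilted less than 0.05 rad, and snug: it bears on rim and thread with over 4 N in all (lying loose, about 1 N) (z of lid in the frame of rim below -0.0188 m and horizontal distance between lid and rim below 0.004 m and angle between lid's own z axis and vertical below 0.05 rad and linear speed of lid below 0.02 m/s and contact force between lid and jar above 4 N); the robot touches nothing.
It fails at once if the lid bears on the pot with more than 60 N, all its contacts added up (the thread is forced) (contact force between lid and jar above 60 N).
It fails at once if the meter, screwdriver or reel is moved more than 20 mm (distance of any of meter, driver, reel from where it was at the start of the episode above 0.02 m).
It also fails if it takes over 72 s, if anything falls off the work surface, if the arm or the gripper's body presses on something with over 40 N, if the wrist force passes 120 N, or if a joint passes its speed limit or range.

### The arm

A 6-joint arm with a two-finger parallel gripper is mounted at the origin on the work surface. World frame = base frame: x ahead of the robot, y to its left, z up, the work surface at z = 0. Lengths are in m, angles in rad, forces in N, time in s.
With the tool pointing down it reaches from about 0.25 to 0.725 m from the base axis. Payload 4 kg.
Tool frame: the origin (TCP) lies on the centre line of the jaws, within the pads' length; the fingertips stand 17 mm ahead of it and the grasp point (between the pads) lies 2 mm behind it; z points along the fingers, y is the line along which they close (so a half turn about z gives the same grasp; the last joint's range is limited). The gripper opens to 85 mm and grips with 20 to 120 N. Pads are 22 mm wide; open, the fingers measure 114 mm over their backs; the gripper's body (76 mm by 85 mm) begins 54 mm behind the grasp point. The pads swing forward as they close: fully open they stand 13 mm farther back than shut.
Start: joints at [1.12, 0.241, 0.005, 1.335, 0, 1.571], TCP at [0.218, 0.45, 0.248] pointing down, gripper open.
Joint ranges: [-2.72, 2.72], [-1.05, 1.87], [-1.09, 1.28], [-1.99, 2.15], [-1.42, 1.44], [-3.14, 3.14]. Speed limits (rad/s): [2.79, 2.79, 3.14, 3.14, 3.14, 3.14].

### API

Orientations are given as a unit quaternion [x, y, z, w].
In Python, from workcell import get_obs, imaging, order gives the robot as it stands.
- The arm moves only by the tool apply_moves, never from a script. Its argument "targets" is a list that holds one entry, the list of rows, each a list of 5 numbers: the shift along the world's x, y, z in units of 40 mm (1.0 is 40 mm), then the turn about the world's z in degrees, then the gripper command: -1 is shut, 1 is fully open, values between are in proportion. In form: [[[dx, dy, dz, turn, fingers], ...]]. A call has 1 to 8 rows; each row shifts and turns the commanded pose from where the row before left it; what a row does not reach is not made up. A row lasts 1/12 s, in which the tool goes at most 41.7 mm and 7.16 degrees, less where a joint would pass 70% of its speed; a pose out of reach is approached as far as the arm can. A call is refused whole if a number of a shift passes 1 or a number of a turn 7.16, either way. A call with a gripper value outside its range is refused whole. The fingers move at their own pace and stop on an object; the grip force is fixed at half the most. Time passes only in rows, so rows that do not move let the fingers close. It gives the time, the measured TCP pose, the force, the opening and the grip force at its end, in the units of the state.
- get_obs(): the state, without advancing time (a new reading comes with each control period).
- imaging.camera(name): name is "side" or "top" or "wrist"; returns (picture, depth): 480x640x3 uint8, blue, green, red; 480x640 float32, m along the optical axis (not along the pixel's ray), 0 where there is no reading.
- imaging.get_calibration(name): a dict with "camera_matrix" (3x3 intrinsics, pixels), "k1" (the pictures are not rectified: a ray, as slopes to the right and down, at radius r is drawn at 1 + k1 r^2 times it, then the intrinsics apply), "eye" and "rotation" of the camera in the world; the wrist camera has in their place "hand_eye" (4x4, takes a point from camera to tool coordinates, whose origin is the TCP and whose axes are the flange's). Camera axes: x right, y down, z forward; pixel columns grow to the right and rows downward; lengths in m; the calibration is good to about 2 mm. A picture is of the moment at which its call begins: read the wrist's pose just before it. get_calibration takes no time and is no camera call.
- order.job_done(): hands the job in; it is judged then, once.
The state is a dict: "clock": time; "joint_pos": joint angles; "joint_vel": joint speeds; "tau": joint torques, N m; "eef_pos": TCP position; "tool_rot": TCP orientation; "ft_force": force on the tool from outside, world axes, zero at the start; "ft_torque": the same for the moment, N m; "grip_width": finger opening in m; "grasp_force": force on a finger pad.
Only numpy, scipy, OpenCV 4.12 (cv2) and the standard library are available. Lean on these libraries where they do the work, as an engineer would, in place of code of your own. Each camera call takes 0.05 s, during which the arm holds its last target. There are 200 camera calls.

## Working session

There is one attempt and no reset: what is moved stays moved. The work goes in short steps, Python scripts to look and compute and a tool call to move; the robot and the scene stay as the last step left them, time stands still between calls to the robot, and variables do not carry over. Pictures are saved under pics/ and viewed, at most 10 in all, crops included, and the job is handed in when it is done.

Besides the shell and the picture viewer there is one more tool, called after "Request:" as name(argument=value, ...) on one line, values as JSON. apply_moves: Moves the arm, as the interface text tells. Its arguments: {"type":"object","properties":{"targets":{"type":"array","items":{"type":"array","items":{"type":"array","items":{"type":"number"}}}}},"required":["targets"]}

```bash
mkdir -p pics
cat > h.py <<'E'
import numpy as np, cv2
from workcell import get_obs, imaging, order
from scipy.spatial.transform import Rotation as R
def snap(n):
    o=get_obs(); p,d=imaging.camera(n); c=imaging.get_calibration(n)
    K=np.array(c["camera_matrix"]);k1=c["k1"]
    if "eye" in c: Rm=np.array(c["rotation"]);t=np.array(c["eye"])
    else:
        H=np.array(c["hand_eye"]);T=R.from_quat(o["tool_rot"]).as_matrix()
        Rm=T@H[:3,:3];t=T@H[:3,3]+o["eef_pos"]
    if Rm.shape!=(3,3): Rm=R.from_quat(Rm).as_matrix()
    return p,d,(K,k1,Rm,t)
def cloud(d,C):
    K,k1,Rm,t=C
    v,u=np.mgrid[0:480,0:640]
    x=(u-K[0,2])/K[0,0];y=(v-K[1,2])/K[1,1]
    X,Y=x.copy(),y.copy()
    for _ in range(6):
        s=1+k1*(X*X+Y*Y);X,Y=x/s,y/s
    return np.stack([X*d,Y*d,d],-1)@Rm.T+t
E
python3 - <<'E'
from h import *
for n in("top","side"):
    p,d,C=snap(n); cv2.imwrite(f"pics/{n}.png",p); P=cloud(d,C); np.savez(f"{n}.npz",p=p,d=d,P=P); print(n,C[3],C[2])
o=get_obs();print({k:np.round(v,3) for k,v in o.items()})
E
```

```text
top [ 0.43305879 -0.04991529  1.48874111] [[ 1.62107121e-03 -9.96997814e-01  7.74127333e-02]
 [-9.99738380e-01  1.50421937e-04  2.28724316e-02]
 [-2.28154089e-02 -7.74295585e-02 -9.96736736e-01]]
side [0.44273828 1.22802637 0.9541987 ] [[-0.99498132 -0.06147649  0.07894815]
 [-0.09980519  0.55338256 -0.82692604]
 [ 0.00714799 -0.83065539 -0.55674098]]
{'clock': np.float64(0.1), 'joint_pos': array([ 1.12 ,  0.241,  0.004,  1.335, -0.   ,  1.571]), 'joint_vel': array([ 0.001, -0.002,  0.004, -0.001, -0.   ,  0.   ]), 'tau': array([-1.0000e-03, -3.7314e+01,  2.5301e+01,  1.1000e-02, -0.0000e+00,
       -0.0000e+00]), 'eef_pos': array([0.218, 0.45 , 0.248]), 'tool_rot': array([ 0.224,  0.975, -0.001, -0.   ]), 'ft_force': array([0.115, 0.224, 0.373]), 'ft_torque': array([ 0.027, -0.023,  0.06 ]), 'grasp_force': np.float64(0.0), 'grip_width': np.float64(0.085)}
```

View pics/top.png

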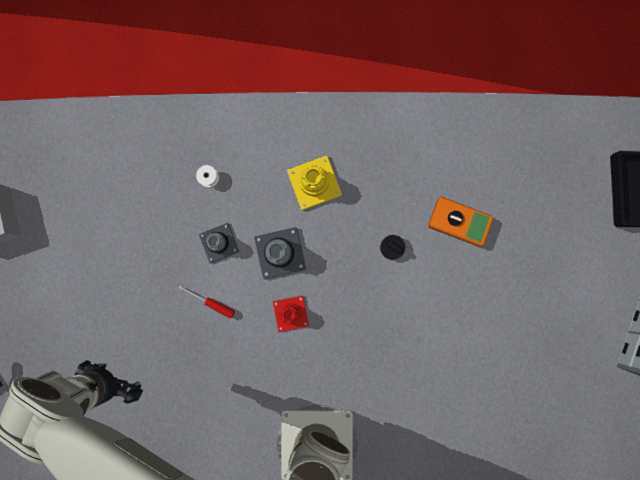

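View pics/side.png

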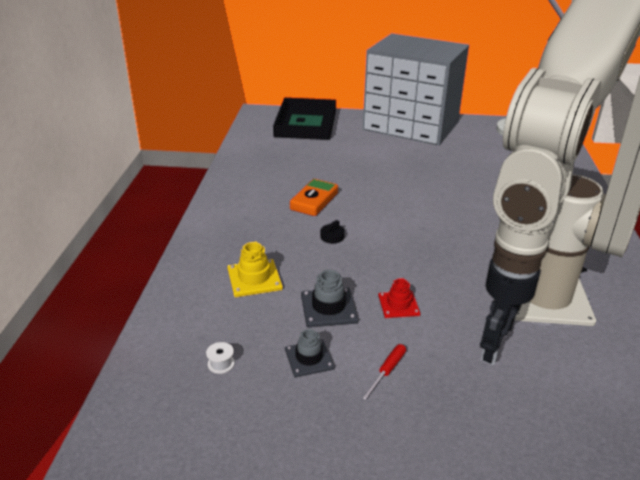

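Candidates in the top view are yellow (314,182), red (291,314), small grey (218,242) and large grey (280,253). The large grey one fits, because red and yellow are excluded and it is the larger of the rest. The lid is at (393,247). I'll measure both and confirm in a crop.

Run:
```python
from h import *
z=np.load("top.npz");p,d,P=z["p"],z["d"],z["P"]
def st(n,u,v,r,lo,hi):
    q=P[v-r:v+r,u-r:u+r].reshape(-1,3);q=q[(q[:,2]>lo)&(q[:,2]<hi)]
    c,(w,h),a=cv2.minAreaRect((q[:,:2]*1000).astype(np.float32))
    print(n,len(q),c,w,h,a,np.median(q[:,2]),q[:,2].max())
st("lid top",393,247,16,.015,.032);st("bar",393,247,16,.036,.06);
st("jar rim",280,253,25,.093,.11);st("jar all",280,253,25,.05,.11);st("jar plate",280,253,32,.008,.022)
st("small plate",218,242,25,.008,.022)
a=cv2.resize(p[215:290,190:310],None,fx=5,fy=5,interpolation=2);b=cv2.resize(p[225:270,370:415],(375,375),interpolation=2)
cv2.imwrite("pics/crop.png",np.hstack([a,b])[:, :975][:, :].copy() if 0 else cv2.resize(np.hstack([a,b]),(800,308)))
```

```text
lid top 378 (534.0829467773438, -203.551513671875) 62.93928146362305 64.51310729980469 44.85981369018555 0.022156869984475414 0.031592453878668714
bar 88 (534.28857421875, -203.5161895751953) 43.53997039794922 14.195313453674316 49.567935943603516 0.04407554774974509 0.053018100576155414
jar rim 116 (518.4702758789062, 103.1750717163086) 51.5641975402832 56.386837005615234 80.2231216430664 0.09698689115138792 0.10538998159992352
jar all 546 (516.94189453125, 99.12802124023438) 72.5474853515625 71.88287353515625 51.540496826171875 0.07905466827233354 0.10538998159992352
jar plate 1112 (516.7789916992188, 110.1534652709961) 119.87232208251953 136.74624633789062 12.788825988769531 0.01279220008739601 0.021677633769140447
small plate 383 (537.1744995117188, 275.7969970703125) 103.26519775390625 101.29010009765625 20.772485733032227 0.010962513862364354 0.02142648109784906
```

View pics/crop.png

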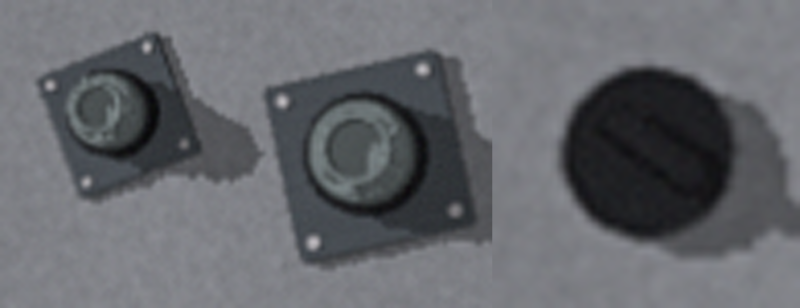

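The crop shows the large grey pot with its plate about 120 mm across, against about 84 mm for the small one. The lid's bar runs at about 50° in world xy. Next I move above the pot and turn the tool to yaw 140°, across the bar.

Request:
apply_moves(targets=[[[0.47, -0.54, 0.08, 4.75, 1], [0.47, -0.54, 0.08, 4.75, 1], [0.47, -0.54, 0.08, 4.75, 1], [0.47, -0.54, 0.08, 4.75, 1], [0.47, -0.54, 0.08, 4.75, 1], [0.47, -0.54, 0.08, 4.75, 1], [0.47, -0.54, 0.08, 4.75, 1], [0.47, -0.54, 0.08, 4.75, 1]]])

```text
clock: 0.77
eef_pos: [0.3687, 0.2759, 0.2737]
tool_rot: [-0.108, 0.994, -0.0, -0.0]
ft_force: [0.0, 0.7, -0.3]
grip_width: 0.0855
grasp_force: 0.0
```

Request:
apply_moves(targets=[[[0.47, -0.54, 0.08, 4.75, 1], [0.47, -0.54, 0.08, 4.75, 1], [0.47, -0.54, 0.08, 4.75, 1], [0.47, -0.54, 0.08, 4.75, 1], [0.47, -0.54, 0.08, 4.75, 1], [0.47, -0.54, 0.08, 4.75, 1], [0.47, -0.54, 0.08, 4.75, 1], [0.47, -0.54, 0.08, 4.75, 1]]])

```text
clock: 1.43
eef_pos: [0.5191, 0.1031, 0.2992]
tool_rot: [-0.426, 0.905, 0.0, -0.001]
ft_force: [0.7, 0.2, 0.6]
grip_width: 0.0853
grasp_force: 0.0
```

Request:
apply_moves(targets=[[[0, 0, 0, 0, 1], [0, 0, 0, 0, 1], [0, 0, 0, 0, 1]]])

```text
clock: 1.68
eef_pos: [0.5181, 0.1045, 0.2989]
tool_rot: [-0.423, 0.906, 0.0, -0.001]
ft_force: [-0.5, -0.1, 0.8]
grip_width: 0.0854
grasp_force: 0.0
```

Run:
```python
from h import *
p,d,C=snap("wrist"); P=cloud(d,C); cv2.imwrite("pics/w1.png",p);np.savez("w1.npz",p=p,d=d,P=P,K=C[0],k1=C[1],Rm=C[2],t=C[3])
o=get_obs();print({k:np.round(o[k],4) for k in("clock","joint_pos","eef_pos","tool_rot")})
q=P[(d>0)];m=(q[:,2]>.095)&(q[:,2]<.106)&(np.hypot(q[:,0]-.518,q[:,1]-.103)<.05);q=q[m]
print(len(q));x=q[:,:2]*1000
print(cv2.minEnclosingCircle(x.astype(np.float32)),np.median(q[:,2]),C[3])
```

```text
{'clock': np.float64(1.7333), 'joint_pos': array([ 1.9960e-01,  2.8450e-01,  1.9440e-01,  1.4821e+00,  3.0000e-04,
       -6.7600e-01]), 'eef_pos': array([0.5179, 0.1049, 0.299 ]), 'tool_rot': array([-4.240e-01,  9.057e-01,  3.000e-04, -6.000e-04])}
812
((521.554443359375, 101.52605438232422), 28.829315185546875) 0.10015438278349856 [0.47744055 0.05343062 0.42524946]
```

View pics/w1.png

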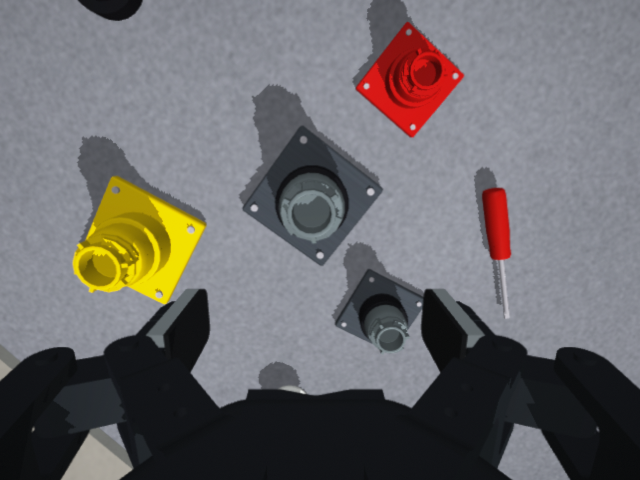

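The wrist view shows the large pot's neck centred near (310,210), with its plate bolts at (304,140), (373,191), (319,255) and (254,208). I'll refine the centre two ways.

Run:
```python
from h import *
z=np.load("w1.npz");P=z["P"];d=z["d"];C=(z["K"],z["k1"],z["Rm"],z["t"])
q=P[d>0]
for lo,hi in((.098,.103),(.099,.103),(.0945,.0985),(.03,.055),(.060,.07)):
    s=q[(q[:,2]>lo)&(q[:,2]<hi)&(np.hypot(q[:,0]-.52,q[:,1]-.102)<.045)];x=(s[:,:2]*1000).astype(np.float32)
    r=np.hypot(*(x-[520,102]).T);
    print(lo,len(x),cv2.minEnclosingCircle(x),x.mean(0),np.percentile(r,[2,10,50,90,98]))
D=cloud(np.ones((480,640)),C)-C[3]
def hit(u,v,h): return C[3]+D[v,u]*(h-C[3][2])/D[v,u][2]
B=np.array([hit(*b,.014) for b in((304,140),(373,191),(319,255),(254,208))]);print(B.mean(0),B)
# hough on the top-face edge
g=cv2.cvtColor(z["p"],cv2.COLOR_BGR2GRAY);c=cv2.resize(g[160:260,260:360],None,fx=6,fy=6,interpolation=2)
cv2.imwrite("pics/n.png",c)
s=q[(q[:,2]>-.01)&(q[:,2]<.006)];print("bench",np.median(s[:,2]))
```

```text
0.098 683 ((521.5323486328125, 101.26864624023438), 28.27396583557129) [521.25903 101.13794] [17.25721164 18.28233807 20.55561407 23.02363648 24.85876634]
0.099 612 ((521.5103149414062, 101.42214965820312), 22.8267822265625) [521.30133 100.82302] [17.37547264 18.321987   20.54626254 22.77961875 23.67773775]
0.0945 176 ((521.4720458984375, 101.2923583984375), 28.93942642211914) [520.8477  100.83723] [17.13228386 18.46487828 23.39932007 27.9306903  29.56422481]
0.03 800 ((521.5828857421875, 101.34716796875), 39.91045379638672) [508.28223  87.42721] [32.62958454 33.82284316 36.90739435 39.60991576 40.53369457]
0.06 222 ((521.48779296875, 101.3017578125), 33.777957916259766) [508.97348  87.31438] [30.53539648 31.19936668 32.4650489  34.4310333  35.10555874]
[0.52187853 0.10242867 0.014     ] [[0.48588806 0.04482669 0.014     ]
 [0.46155893 0.13962961 0.014     ]
 [0.55930521 0.15932566 0.014     ]
 [0.58076192 0.0659327  0.014     ]]
bench 0.0006782405982304063
```

View pics/n.png

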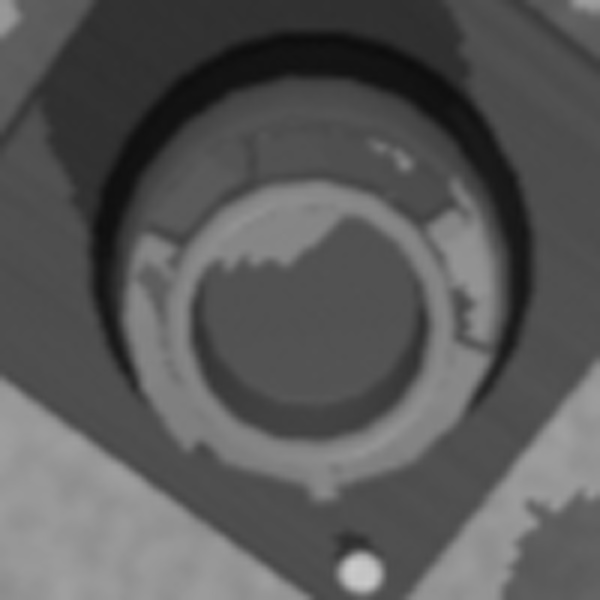

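All four fits agree: the neck axis is at (521.5, 101.3) mm and the rim at z = 100 mm. I'll now move above the lid at the same yaw and look.

Request:
apply_moves(targets=[[[0.03, -0.64, 0, 0, 1], [0.03, -0.64, 0, 0, 1], [0.03, -0.64, 0, 0, 1], [0.03, -0.64, 0, 0, 1], [0.03, -0.64, 0, 0, 1], [0.03, -0.64, 0, 0, 1], [0.03, -0.64, 0, 0, 1], [0.03, -0.64, 0, 0, 1]]])

```text
clock: 2.4
eef_pos: [0.5277, -0.1, 0.2996]
tool_rot: [-0.425, 0.905, 0.0, 0.0]
ft_force: [0.8, -0.3, -0.9]
grip_width: 0.0853
grasp_force: 0.0
```

Request:
apply_moves(targets=[[[0.03, -0.64, 0, 0, 1], [0.03, -0.64, 0, 0, 1], [0.03, -0.64, 0, 0, 1], [0.03, -0.64, 0, 0, 1], [0, 0, 0, 0, 1], [0, 0, 0, 0, 1], [0, 0, 0, 0, 1]]])

```text
clock: 2.98
eef_pos: [0.5329, -0.2014, 0.2994]
tool_rot: [-0.424, 0.905, 0.0, -0.0]
ft_force: [1.0, -0.2, 0.4]
grip_width: 0.0855
grasp_force: 0.0
```

```bash
cat > lid.py <<'E'
from h import *
def look(x0=.535,y0=-.206):
    p,d,C=snap("wrist"); P=cloud(d,C);q=P[d>0]
    o=get_obs();T=R.from_quat(o["tool_rot"]).as_matrix();print("tcp",np.round(o["eef_pos"]*1000,1),"yaw y",np.degrees(np.arctan2(T[1,1],T[0,1])).round(2),o["clock"])
    for n,lo,hi in(("lid",.012,.032),("top",.020,.028),("bar",.041,.05)):
        s=q[(q[:,2]>lo)&(q[:,2]<hi)&(np.hypot(q[:,0]-x0,q[:,1]-y0)<.06)];x=(s[:,:2]*1000).astype(np.float32)
        if len(x)>5:print(n,len(x),cv2.minEnclosingCircle(x),cv2.minAreaRect(x),np.median(s[:,2]))
    return p
E
python3 -c "
from lid import *
cv2.imwrite('pics/l.png',look())"
```

```text
tcp [ 533.  -201.1  299.5] yaw y 140.27 3.0333
lid 2194 ((537.3287963867188, -205.6172332763672), 33.860191345214844) ((537.1245727539062, -205.513916015625), (67.16976928710938, 66.2930679321289), 48.687835693359375) 0.024025429255792707
top 2167 ((537.37109375, -205.58126831054688), 33.81120300292969) ((537.16259765625, -205.47067260742188), (67.05461120605469, 66.2930679321289), 48.687835693359375) 0.024031473084762445
bar 541 ((537.046630859375, -205.23489379882812), 23.41543197631836) ((537.4292602539062, -205.4728546142578), (46.024147033691406, 14.016987800598145), 53.411685943603516) 0.04586132326579795
```

The lid is at (537.3, -205.5) with its bar at 53.4°. Lid and bar sizes match, at 67.7 and 46x14 mm. I'll correct, descend and grip.

Request:
apply_moves(targets=[[[0.11, -0.11, -0.5, 3.1, 1], [0, 0, -0.7, 0, 1], [0, 0, -0.7, 0, 1], [0, 0, -0.7, 0, 1], [0, 0, -0.7, 0, 1], [0, 0, -0.7, 0, 1], [0, 0, -0.7, 0, 1], [0, 0, -0.7, 0, 1]]])

```text
clock: 3.7
eef_pos: [0.5376, -0.2053, 0.0828]
tool_rot: [-0.449, 0.893, -0.0, 0.0]
ft_force: [0.4, -0.2, -0.0]
grip_width: 0.0854
grasp_force: 0.0
```

Request:
apply_moves(targets=[[[0, 0, -0.5, 0, 0.2], [0, 0, -0.37, 0, -0.4], [0, 0, -0.1, 0, -0.5], [0, 0, 0, 0, -0.5], [0, 0, 0, 0, -0.5], [0, 0, 0, 0, -0.5]]])

```text
clock: 4.2
eef_pos: [0.5387, -0.2071, 0.0463]
tool_rot: [-0.449, 0.894, -0.001, 0.001]
ft_force: [0.5, 0.7, 0.4]
grip_width: 0.0215
grasp_force: 0.0
```

Request:
apply_moves(targets=[[[0, 0, -0.08, 0, -0.5], [0, 0, 0, 0, -0.8], [0, 0, 0, 0, -1], [0, 0, 0, 0, -1], [0, 0, 0, 0, -1], [0, 0, 0, 0, -1], [0, 0, 0, 0, -1]]])

```text
clock: 4.78
eef_pos: [0.5381, -0.2073, 0.0424]
tool_rot: [-0.448, 0.894, -0.001, 0.001]
ft_force: [0.4, 0.6, 5.8]
grip_width: 0.0126
grasp_force: 61.1
```

Run:
```python
from h import *
o=get_obs();print({k:np.round(v,4) for k,v in o.items()})
```

```text
{'clock': np.float64(4.7833), 'joint_pos': array([-3.6790e-01,  5.5340e-01, -9.5200e-02,  9.2040e-01,  3.0000e-04,
       -1.2976e+00]), 'joint_vel': array([ 0.0006,  0.0023,  0.0012, -0.0017, -0.0003, -0.0001]), 'tau': array([-4.55700e-01, -4.40620e+01,  1.93759e+01, -1.86900e-01,
       -2.52900e-01,  3.60000e-03]), 'eef_pos': array([ 0.5381, -0.2073,  0.0424]), 'tool_rot': array([-4.483e-01,  8.939e-01, -6.000e-04,  7.000e-04]), 'ft_force': array([0.3765, 0.6497, 5.7735]), 'ft_torque': array([0.191 , 0.0364, 0.0016]), 'grasp_force': np.float64(61.0556), 'grip_width': np.float64(0.0126)}
```

Gripped on the bar. I'll release, lift and look once, to learn the camera-to-tool bias from how the lid was centred.

Request:
apply_moves(targets=[[[0, 0, 0, 0, -0.6], [0, 0, 0, 0, -0.5], [0, 0, 0, 0, -0.2], [0, 0, 0.7, 0, 0.5], [0, 0, 0.9, 0, 1], [0, 0, 0.9, 0, 1], [0, 0, 0.9, 0, 1], [0, 0, 0.9, 0, 1]]])

```text
clock: 5.45
eef_pos: [0.5368, -0.207, 0.2146]
tool_rot: [-0.448, 0.894, 0.0, -0.001]
ft_force: [1.3, -0.4, -0.8]
grip_width: 0.0853
grasp_force: 0.0
```

Request:
apply_moves(targets=[[[0, 0, 0.8, 0, 1], [0, 0, 0.8, 0, 1], [0, 0, 0.5, 0, 1], [0, 0, 0, 0, 1], [0, 0, 0, 0, 1], [0, 0, 0, 0, 1]]])

```text
clock: 5.95
eef_pos: [0.5369, -0.207, 0.2961]
tool_rot: [-0.448, 0.894, 0.001, -0.001]
ft_force: [-0.2, -0.3, -0.8]
grip_width: 0.0857
grasp_force: 0.0
```

```bash
python3 -c "
from lid import *
look()"
```

```text
tcp [ 536.7 -206.9  295.6] yaw y 143.27 6.0
lid 2227 ((539.4276733398438, -207.25833129882812), 33.983272552490234) ((539.2893676757812, -207.53384399414062), (66.96157836914062, 65.87080383300781), 53.511070251464844) 0.024030579835340682
top 2190 ((539.4605102539062, -207.2119598388672), 33.94658660888672) ((539.3204956054688, -207.33071899414062), (66.63321685791016, 65.86563110351562), 52.60297393798828) 0.024038751198654368
bar 543 ((538.8865966796875, -207.44198608398438), 22.87763023376465) ((539.2698364257812, -207.54710388183594), (44.66789627075195, 13.077519416809082), 53.42842483520508) 0.045852451194659416
```

The measured lid minus TCP-at-grip offset is (+1.2, -0.1) mm, so the TCP target over the neck is (520.3, 101.4). Now the real grasp.

Request:
apply_moves(targets=[[[0, 0, -0.5, 0, 1], [0, 0, -0.7, 0, 1], [0, 0, -0.7, 0, 1], [0, 0, -0.7, 0, 1], [0, 0, -0.7, 0, 1], [0, 0, -0.7, 0, 1], [0, 0, -0.7, 0, 1], [0, 0, -0.6, 0, 0.5]]])

```text
clock: 6.67
eef_pos: [0.5351, -0.2063, 0.0815]
tool_rot: [-0.448, 0.894, 0.002, -0.002]
ft_force: [-0.8, -0.6, -0.2]
grip_width: 0.0755
grasp_force: 0.0
```

Request:
apply_moves(targets=[[[0, 0, -0.5, 0, 0], [0, 0, -0.39, 0, -0.4], [0, 0, -0.05, 0, -0.5], [0, 0, 0, 0, -0.6], [0, 0, 0, 0, -1], [0, 0, 0, 0, -1], [0, 0, 0, 0, -1], [0, 0, 0, 0, -1]]])

```text
clock: 7.33
eef_pos: [0.5381, -0.2074, 0.0489]
tool_rot: [-0.448, 0.894, -0.001, 0.001]
ft_force: [-0.7, 0.6, -0.0]
grip_width: 0.0124
grasp_force: 62.1
```

Request:
apply_moves(targets=[[[0, 0, 0.4, 0, -1], [0, 0, 0.8, 0, -1], [0, 0, 0.8, 0, -1], [0, 0.2, 0.8, 0, -1], [-0.03, 0.5, 0.4, 0, -1], [-0.04, 0.7, 0.1, 0, -1], [-0.04, 0.7, 0, 0, -1], [-0.04, 0.7, 0, 0, -1]]])

```text
clock: 8.0
eef_pos: [0.5319, -0.0944, 0.1816]
tool_rot: [-0.448, 0.894, -0.001, 0.001]
ft_force: [-0.6, 0.9, -1.6]
grip_width: 0.0122
grasp_force: 62.2
```

Request:
apply_moves(targets=[[[-0.04, 0.7, 0, 0, -1], [-0.04, 0.7, 0, 0, -1], [-0.04, 0.7, 0, 0, -1], [-0.04, 0.7, 0, 0, -1], [-0.04, 0.7, 0, 0, -1], [-0.04, 0.7, 0, 0, -1], [-0.04, 0.5, 0, 0, -1], [0, 0.2, 0, 0, -1]]])

```text
clock: 8.67
eef_pos: [0.52, 0.1036, 0.1806]
tool_rot: [-0.45, 0.893, 0.0, 0.001]
ft_force: [-0.7, 0.4, -0.7]
grip_width: 0.0124
grasp_force: 62.3
```

Request:
apply_moves(targets=[[[0, 0, 0, 0, -1], [0, 0, 0, 0, -1], [0, 0, 0, 0, -1]]])

```text
clock: 8.92
eef_pos: [0.5203, 0.0999, 0.1801]
tool_rot: [-0.448, 0.894, -0.0, 0.0]
ft_force: [-0.3, -0.2, -0.8]
grip_width: 0.0123
grasp_force: 62.3
```

```bash
cat > st.py <<'E'
from h import *
o=get_obs();T=R.from_quat(o["tool_rot"]).as_matrix()
print(round(float(o["clock"]),2),"tcp",np.round(o["eef_pos"]*1000,1),"yaw",np.degrees(np.arctan2(T[1,1],T[0,1])).round(1),"F",np.round(o["ft_force"],1),"T",np.round(o["ft_torque"],3),"g",np.round(o["grip_width"]*1000,1),np.round(o["grasp_force"],1),"j6",np.degrees(o["joint_pos"][5]).round(0), "tilt",np.round(T[:2,2],3))
E
python3 st.py
```

```text
8.92 tcp [520.3  99.9 180.1] yaw 143.2 F [-0.3 -0.2 -0.8] T [-0.018  0.048  0.04 ] g 12.3 62.3 j6 -42.0 tilt [ 0.    -0.001]
```

Request:
apply_moves(targets=[[[0, 0.035, -0.3, 0, -1], [0, 0, -0.3, 0, -1], [0, 0, -0.1, 0, -1], [0, 0, 0, 0, -1], [0, 0, 0, 0, -1]]])

```text
clock: 9.33
eef_pos: [0.5203, 0.1014, 0.152]
tool_rot: [-0.448, 0.894, 0.0, -0.0]
ft_force: [0.5, 0.5, -1.5]
grip_width: 0.0126
grasp_force: 62.3
```

```bash
python3 st.py;python3 - <<'E'
from h import *
p,d,C=snap("side");cv2.imwrite("pics/s2.png",cv2.resize(p[230:330,270:400],None,fx=5,fy=5,interpolation=2))
E
```

```text
9.33 tcp [520.3 101.4 152. ] yaw 143.2 F [ 0.5  0.5 -1.5] T [0.035 0.024 0.02 ] g 12.6 62.3 j6 -42.0 tilt [-0. -0.]
```

View pics/s2.png

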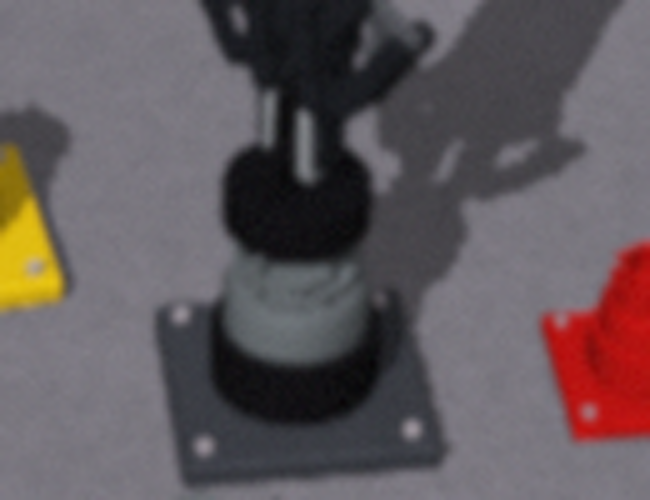

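The lid sits level and centred just above the neck, with its lower edge at about (297,255) in the crop. I'll lower it slowly, watching the force.

Request:
apply_moves(targets=[[[0, 0, -0.05, 0, -1], [0, 0, -0.05, 0, -1], [0, 0, 0, 0, -1], [0, 0, 0, 0, -1]]])

```text
clock: 9.72
eef_pos: [0.5202, 0.1023, 0.148]
tool_rot: [-0.448, 0.894, -0.0, 0.0]
ft_force: [-0.6, 0.3, -1.5]
grip_width: 0.0122
grasp_force: 62.3
```

Request:
apply_moves(targets=[[[0, 0, -0.05, 0, -1], [0, 0, 0, 0, -1], [0, 0, 0, 0, -1]]])

```text
clock: 9.97
eef_pos: [0.5201, 0.1023, 0.1458]
tool_rot: [-0.448, 0.894, 0.0, -0.0]
ft_force: [-0.9, -0.2, -0.7]
grip_width: 0.0124
grasp_force: 62.3
```

```bash
python3 st.py
```

```text
9.97 tcp [520.1 102.3 145.8] yaw 143.3 F [-0.9 -0.2 -0.7] T [-0.018 -0.015 -0.037] g 12.4 62.3 j6 -42.0 tilt [-0. -0.]
```

Request:
apply_moves(targets=[[[0, -0.02, -0.04, 0, -1], [0, 0, 0, 0, -1], [0, 0, 0, 0, -1]]])

```text
clock: 10.22
eef_pos: [0.5203, 0.1014, 0.1442]
tool_rot: [-0.448, 0.894, -0.0, -0.0]
ft_force: [0.6, -0.2, -1.2]
grip_width: 0.0123
grasp_force: 62.3
```

Request:
apply_moves(targets=[[[0, 0, -0.04, 0, -1], [0, 0, 0, 0, -1], [0, 0, 0, 0, -1]]])

```text
clock: 10.47
eef_pos: [0.5204, 0.1014, 0.1438]
tool_rot: [-0.448, 0.894, -0.0, 0.0]
ft_force: [-2.0, -1.5, 5.2]
grip_width: 0.0123
grasp_force: 63.1
```

```bash
python3 st.py
```

```text
10.47 tcp [520.4 101.4 143.8] yaw 143.3 F [-2.  -1.5  5.2] T [-0.143  0.426 -0.018] g 12.3 63.1 j6 -42.0 tilt [0.001 0.   ]
```

Contact is at about 5 to 6 mm below the rim, so the lugs are riding high on the ribs. I'll loosen the fingers slightly so the lid can drop freely, and lower a little.

Request:
apply_moves(targets=[[[0, 0, 0, 0, -0.62], [0, 0, 0, 0, -0.62], [0, 0, -0.04, 0, -0.62], [0, 0, -0.04, 0, -0.62], [0, 0, 0, 0, -0.62]]])

```text
clock: 10.88
eef_pos: [0.5199, 0.1014, 0.1389]
tool_rot: [-0.448, 0.894, 0.0, -0.001]
ft_force: [-0.9, -0.5, 0.1]
grip_width: 0.0158
grasp_force: 0.0
```

```bash
python3 st.py
cat > lz.py <<'E'
import sys
from h import *
p,d,C=snap("wrist");P=cloud(d,C);q=P[d>0]
r=np.hypot(q[:,0]-.5215,q[:,1]-.1013)
s=q[(r<.033)&(q[:,2]>.09)&(q[:,2]<.16)]
h,e=np.histogram(s[:,2],bins=np.arange(.09,.161,.004));print("wrist",len(s),h)
t=s
if len(t)>50:
    # robust plane on the lid's flat top
    m=np.median(t[:,2]);
    for k in range(5):
        t=s[abs(s[:,2]-m)<.003];m=np.median(t[:,2])
    A=np.c_[t[:,:2]-[.5215,.1013],np.ones(len(t))];c=np.linalg.lstsq(A,t[:,2],rcond=None)[0];print("top z",m,"plane",c.round(4),len(t))
cv2.imwrite(sys.argv[1],p) if len(sys.argv)>1 else 0
E
python3 lz.py pics/wz1.png
```

```text
10.88 tcp [519.9 101.4 138.9] yaw 143.3 F [-0.9 -0.5  0.1] T [0.041 0.    0.033] g 15.8 0.0 j6 -42.0 tilt [-0.001 -0.   ]
wrist 14938 [   0    2  108  133  133  154  168 6612  209  268  361  460 1154 3482
  409  358  305]
top z 0.12077437564119362 plane [ 0.003  -0.0029  0.1207] 6779
```

View pics/wz1.png

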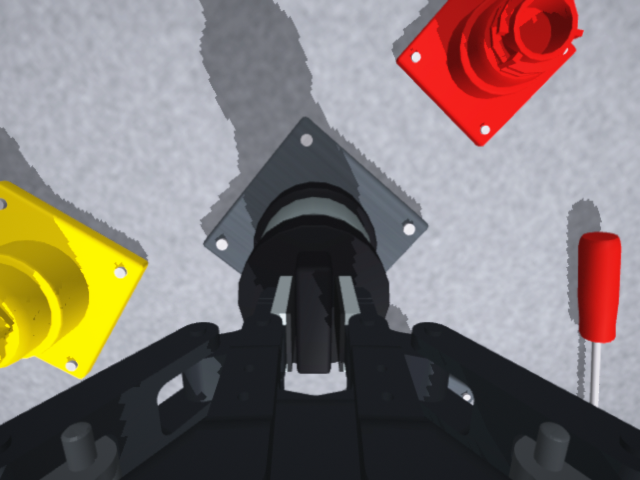

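The wrist picture shows the lid level on the neck with the bar between the pads at about (313,310). Its top is at z 120.8 mm, about 24 mm above the origin as the camera reads it, so the lid is about 3 mm below the rim: the lugs are on top of the stops. I'll turn anticlockwise.

Request:
apply_moves(targets=[[[0, 0, 0.03, 5, -0.62], [0, 0, 0, 6, -0.62], [0, 0, 0, 6, -0.62], [0, 0, 0, 6, -0.62], [0, 0, 0, 0, -0.62], [0, 0, 0, 0, -0.62]]])

```text
clock: 11.43
eef_pos: [0.5202, 0.1014, 0.1406]
tool_rot: [-0.616, 0.787, 0.0, -0.0]
ft_force: [0.1, -0.1, -0.4]
grip_width: 0.0162
grasp_force: 0.0
```

```bash
python3 st.py;python3 lz.py
```

```text
11.43 tcp [520.2 101.4 140.6] yaw 166.1 F [ 0.1 -0.1 -0.4] T [-0.039  0.052  0.009] g 16.2 0.0 j6 -65.0 tilt [-0. -0.]
wrist 13140 [   1    0    0    0    1 6642   92   82  109  181 1479 2570  343  367
  381  413  302]
top z 0.11237242012322549 plane [0.0013 0.0017 0.1124] 6682
```

It dropped onto the ribs (depth about 11.6 mm). I'll follow down 4 mm and keep turning.

Request:
apply_moves(targets=[[[0, 0, -0.1, 5, -0.62], [0, 0, 0, 5, -0.62], [0, 0, 0, 5, -0.62], [0, 0, 0, 5, -0.62], [0, 0, 0, 5, -0.62], [0, 0, 0, 5, -0.62], [0, 0, 0, 5, -0.62], [0, 0, 0, 0, -0.62]]])

```text
clock: 12.15
eef_pos: [0.5221, 0.1016, 0.1396]
tool_rot: [0.825, -0.564, 0.002, -0.002]
ft_force: [-1.2, 0.0, 10.2]
grip_width: 0.0163
grasp_force: 8.1
```

```bash
python3 st.py;python3 lz.py
```

```text
12.15 tcp [522.1 101.6 139.6] yaw -158.7 F [-1.2  0.  10.2] T [-0.102  0.219 -0.17 ] g 16.3 8.1 j6 -100.0 tilt [0.006 0.001]
wrist 13233 [   0    1    1    5    3  622 5869   89   97  222  374 3823  390  378
  407  375  295]
top z 0.12359584202708228 plane [ 0.0248 -0.0003  0.1233] 140
```

The lid climbs and drags the fingers up by friction, about 10 N, which is harmless. I'll go on with the tool rising along.

Request:
apply_moves(targets=[[[0, 0, 0.04, 4, -0.62], [0, 0, 0.03, 4, -0.62], [0, 0, 0.02, 4, -0.62], [0, 0, 0.01, 4, -0.62], [0, 0, 0.01, 4, -0.62]]])

```text
clock: 12.62
eef_pos: [0.5207, 0.1016, 0.1415]
tool_rot: [0.911, -0.412, 0.0, -0.0]
ft_force: [0.5, 1.2, 0.8]
grip_width: 0.016
grasp_force: 1.7
```

```bash
sed -i 's/(q\[:,2\]<.16)/(q[:,2]<.121)/; s/m=np.median(t\[:,2\]);/h2,e2=np.histogram(s[:,2],bins=np.arange(.09,.121,.001));m=e2[h2.argmax()]+.0005/' lz.py; python3 st.py;python3 lz.py
```

```text
12.62 tcp [520.7 101.6 141.5] yaw -138.7 F [0.5 1.2 0.8] T [ 0.051 -0.037 -0.079] g 16.0 1.7 j6 -120.0 tilt [0.001 0.001]
wrist 6777 [   0    0    0    0    0    1 6665  111    0    0    0    0    0    0
    0    0    0]
top z 0.11660807838456469 plane [1.000e-04 4.200e-03 1.166e-01] 6746
```

Request:
apply_moves(targets=[[[0, 0, 0.01, 4, -0.62], [0, 0, 0.01, 4, -0.62], [0, 0, 0.01, 4, -0.62], [0, 0, 0, 4, -0.62], [0, 0, 0, 0, -0.62]]])

```text
clock: 13.08
eef_pos: [0.5202, 0.1015, 0.1422]
tool_rot: [0.959, -0.282, -0.0, -0.0]
ft_force: [-0.1, 0.0, -0.4]
grip_width: 0.0161
grasp_force: 0.1
```

```bash
python3 st.py;python3 lz.py
```

```text
13.08 tcp [520.2 101.5 142.2] yaw -122.8 F [-0.1  0.  -0.4] T [-0.007  0.04   0.008] g 16.1 0.1 j6 -136.0 tilt [-0.  0.]
wrist 6866 [   0    0    0   91 6575   67   74   59    0    0    0    0    0    0
    0    0    0]
top z 0.10734617432837204 plane [0.0009 0.0034 0.1074] 6672
```

It has dropped into the thread (depth 16.7 mm). I'll lower the fingers over the bar, then screw clockwise.

Request:
apply_moves(targets=[[[0, 0, -0.15, 0, -0.62], [0, 0, -0.15, 0, -0.62], [0, 0, -0.04, 0, -0.62], [0, 0, 0, -5, -0.62], [0, 0, 0, -6, -0.62], [0, 0, 0, -6, -0.62], [0, 0, 0, -6, -0.62], [0, 0, 0, -6, -0.62]]])

```text
clock: 13.8
eef_pos: [0.5199, 0.1015, 0.1281]
tool_rot: [0.857, -0.516, -0.0, 0.0]
ft_force: [0.6, -0.3, -1.4]
grip_width: 0.0163
grasp_force: 0.4
```

```bash
python3 st.py;python3 lz.py
```

```text
13.8 tcp [519.9 101.5 128.1] yaw -152.1 F [ 0.6 -0.3 -1.4] T [0.174 0.004 0.038] g 16.3 0.4 j6 -107.0 tilt [-0.001 -0.   ]
wrist 7413 [   0    0    0 3224 3604  112  195  278    0    0    0    0    0    0
    0    0    0]
top z 0.10605487921057169 plane [0.0276 0.0067 0.1059] 6805
```

Request:
apply_moves(targets=[[[0, 0, -0.01, -5, -0.62], [0, 0, -0.01, -5, -0.62], [0, 0, -0.01, -5, -0.62], [0, 0, -0.01, -5, -0.62]]])

```text
clock: 14.18
eef_pos: [0.5201, 0.1014, 0.1266]
tool_rot: [0.755, -0.655, -0.0, 0.0]
ft_force: [1.7, 0.5, 0.3]
grip_width: 0.0164
grasp_force: 0.7
```

```bash
python3 st.py;python3 lz.py
```

```text
14.18 tcp [520.1 101.4 126.6] yaw -171.9 F [1.7 0.5 0.3] T [ 0.103 -0.128  0.044] g 16.4 0.7 j6 -87.0 tilt [-0.001 -0.   ]
wrist 7490 [   0    0    4 6713   97  115  277  284    0    0    0    0    0    0
    0    0    0]
top z 0.10417116652306449 plane [0.0131 0.0015 0.1042] 6752
```

Request:
apply_moves(targets=[[[0, 0, 0, -4, -0.62], [0, 0, 0, -4, -0.62], [0, 0, 0, -4, -0.62]]])

```text
clock: 14.48
eef_pos: [0.5201, 0.1014, 0.1267]
tool_rot: [-0.684, 0.73, 0.0, -0.0]
ft_force: [1.0, -0.4, -0.9]
grip_width: 0.0163
grasp_force: 0.4
```

```bash
python3 st.py;python3 lz.py
```

```text
14.48 tcp [520.1 101.4 126.7] yaw 176.2 F [ 1.  -0.4 -0.9] T [ 0.019 -0.03   0.039] g 16.3 0.4 j6 -75.0 tilt [-0. -0.]
wrist 7465 [   0    0   16 6685   86  113  264  301    0    0    0    0    0    0
    0    0    0]
top z 0.10392892750976676 plane [0.016  0.0024 0.104 ] 6724
```

Request:
apply_moves(targets=[[[0, 0, 0, -4, -0.62], [0, 0, 0, -4, -0.62], [0, 0, 0, -3, -0.62]]])

```text
clock: 14.78
eef_pos: [0.5201, 0.1014, 0.1268]
tool_rot: [-0.611, 0.792, 0.0, -0.0]
ft_force: [0.3, 0.6, -1.0]
grip_width: 0.0163
grasp_force: 0.3
```

```bash
python3 st.py
```

```text
14.78 tcp [520.1 101.4 126.8] yaw 165.3 F [ 0.3  0.6 -1. ] T [ 0.028 -0.037 -0.025] g 16.3 0.3 j6 -64.0 tilt [-0. -0.]
```

Request:
apply_moves(targets=[[[0, 0, 0, -3, -0.62], [0, 0, 0, 0, -0.62]]])

```text
clock: 14.95
eef_pos: [0.5201, 0.1014, 0.1268]
tool_rot: [-0.591, 0.807, 0.0, -0.0]
ft_force: [-0.4, -0.2, -0.1]
grip_width: 0.0163
grasp_force: 0.1
```

```bash
python3 st.py
```

```text
14.95 tcp [520.1 101.4 126.8] yaw 162.4 F [-0.4 -0.2 -0.1] T [-0.046 -0.081  0.012] g 16.3 0.1 j6 -61.0 tilt [-0. -0.]
```

Request:
apply_moves(targets=[[[0, 0, 0, -3, -0.62], [0, 0, 0, 0, -0.62]]])

```text
clock: 15.12
eef_pos: [0.5204, 0.1015, 0.1269]
tool_rot: [-0.569, 0.822, -0.0, 0.0]
ft_force: [1.0, 0.5, -1.0]
grip_width: 0.0161
grasp_force: 1.5
```

```bash
python3 st.py
```

```text
15.12 tcp [520.4 101.5 126.9] yaw 159.4 F [ 1.   0.5 -1. ] T [ 0.044 -0.153 -0.008] g 16.1 1.5 j6 -58.0 tilt [0. 0.]
```

Request:
apply_moves(targets=[[[0, 0, 0, -3, -0.62], [0, 0, 0, 0, -0.62]]])

```text
clock: 15.28
eef_pos: [0.5205, 0.1016, 0.1269]
tool_rot: [-0.548, 0.836, -0.0, 0.0]
ft_force: [1.4, 0.5, -2.3]
grip_width: 0.0168
grasp_force: 7.6
```

```bash
python3 st.py;python3 lz.py
```

```text
15.28 tcp [520.5 101.6 126.9] yaw 156.5 F [ 1.4  0.5 -2.3] T [ 0.131 -0.313  0.242] g 16.8 7.6 j6 -55.0 tilt [0. 0.]
wrist 7571 [   0    0   28 6802   97  102  277  265    0    0    0    0    0    0
    0    0    0]
top z 0.10363689083036154 plane [ 1.000e-04 -1.200e-03  1.036e-01] 6838
```

Torque is 0.24 N m, the lid is level and at full depth. I'll give a slight extra nudge and then check.

Request:
apply_moves(targets=[[[0, 0, 0, -0.6, -0.62], [0, 0, 0, 0, -0.62]]])

```text
clock: 15.5
eef_pos: [0.5204, 0.1016, 0.1269]
tool_rot: [-0.543, 0.84, 0.0, 0.0]
ft_force: [1.8, 0.3, -3.1]
grip_width: 0.0161
grasp_force: 10.2
```

```bash
python3 st.py
```

```text
15.5 tcp [520.4 101.6 126.9] yaw 155.8 F [ 1.8  0.3 -3.1] T [ 0.13  -0.494  0.354] g 16.1 10.2 j6 -55.0 tilt [0. 0.]
```

Snug at about 0.35 N m. I'll open and lift straight up.

Request:
apply_moves(targets=[[[0, 0, 0, 0, -0.4], [0, 0, 0, 0, -0.3], [0, 0, 0, 0, -0.2], [0, 0, 0.3, 0, -0.2], [0, 0, 0.7, 0, -0.2], [0, 0, 0.8, 0, -0.2], [0, 0, 0.8, 0, -0.2], [0, 0, 0.6, 0, -0.2]]])

```text
clock: 16.17
eef_pos: [0.5205, 0.1014, 0.258]
tool_rot: [-0.542, 0.84, -0.0, 0.001]
ft_force: [1.1, 0.1, 0.4]
grip_width: 0.0342
grasp_force: 0.0
```

Request:
apply_moves(targets=[[[0, 0, 0.5, 0, -0.2], [0, 0, 0, 0, -0.2], [0, 0, 0, 0, -0.2], [0, 0, 0, 0, -0.2]]])

```text
clock: 16.5
eef_pos: [0.5197, 0.1013, 0.2744]
tool_rot: [-0.542, 0.84, 0.0, -0.001]
ft_force: [0.3, -0.2, -0.0]
grip_width: 0.0345
grasp_force: 0.0
```

```bash
python3 st.py; python3 lz.py; python3 -c "
from lid import *
p,d,C=snap('wrist');P=cloud(d,C);q=P[d>0];s=q[(abs(q[:,2]-.1036)<.004)&(np.hypot(q[:,0]-.5215,q[:,1]-.1013)<.06)]
print(cv2.minEnclosingCircle((s[:,:2]*1000).astype(np.float32)))
b=q[(abs(q[:,2]-.1255)<.003)&(np.hypot(q[:,0]-.5215,q[:,1]-.1013)<.05)];print(cv2.minAreaRect((b[:,:2]*1000).astype(np.float32)))"
```

```text
16.5 tcp [519.7 101.3 274.4] yaw 155.7 F [ 0.3 -0.2 -0. ] T [ 0.009 -0.011 -0.002] g 34.5 0.0 j6 -55.0 tilt [-0.001 -0.   ]
wrist 3577 [   0    0   32 3489   18    9   15   14    0    0    0    0    0    0
    0    0    0]
top z 0.10358994402162078 plane [-0.0009 -0.0004  0.1036] 3522
((521.2992553710938, 101.49716186523438), 34.06074523925781)
((521.311767578125, 101.17788696289062), (45.62318420410156, 13.960301399230957), 74.03040313720703)
```

The lid is level and centred within 0.3 mm, about 20 mm down, and released.

```bash
python3 -c "
from h import *
print(order.job_done())"
```

```text
the job is handed in; nothing more can be done
None
```

The lid is screwed fully home on the large grey flux pot: snug at about 0.35 N m, level, centred to within about 0.3 mm and released, and the job is handed in; I never went near the meter, screwdriver or reel.

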